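Tip the gravel sample from the trough pan into the brass cell

TASK

Draw the loaded sample pan out from under the low shelf and set it down flat and level on the open bench, with its handle clear of the shelf, and let go. Then take it up by its upright handle, carry it to the balance and tip it so that all four stones slide off the open end into the brass cell; tip it only with the spout close over the cell. Finally set the empty pan back flat on the open bench in front of the shelf edge; do not finger the stones, and leave the cell on the balance and the things standing about where they are.

Things in the scene. Friction and masses are not known exactly. Their poses are not given: they have to be found in the camera images.
- pan: Plain aluminium trough pan, about 180 g. Channel 62 mm wide outside, 56 inside, walls 24 mm high and 3 thick, floor 3 mm. Origin: on its underside, z up; the channel runs from own x = -85 mm (open spout end, towards the robot at the start) to x = +75 mm (closed end). Behind the closed end stands the handle.
- pan_spout (a point): Middle of the pan's open end, on its floor: pan frame (-85, 0, 2) mm. Axes as the pan's.
- pan_handle (a point): Grip point of the pan's handle: an upright plate 12 mm thick (across, own y), 36 mm long (own x, pan x 75 to 111 mm), from 12 to 62 mm above the pan's underside. The point is at pan (95, 0, 45) mm. At the start it is under the shelf board and cannot be reached from above.
- shelf: Fixed grey shelf with two brass pressure cells. Origin: on the bench under the middle of its front edge; own x points under the shelf. Board: own x 0 to 150 mm, 300 mm wide (y), underside 85, top 97 mm above the bench; 18 mm square legs at its corners (front: own x 10, y +-140). Pressure cells at own (85, +-75), radius 48, top 192 mm. Stands left or right, the balance on the other side.
- balance: Fixed grey laboratory balance. Housing 220 (own x) x 190 x 42 mm centred at own x = -180 mm; on it a 150 mm square steel plate centred at own x = -160 mm, top 51 mm above the bench. Origin: on the bench, 180 mm beyond (own +x) the housing's middle.
- cell: Open brass cell, 112 mm outside and 104 mm inside diameter, 58 mm high, base 5 mm thick, 0.8 kg, standing loose on the balance plate. Origin: centre of its underside, z up.
- cell_rim (a point): Centre of the brass cell's mouth, at rim height (58 mm above its underside, about 109 mm above the bench).
- stone0: Grey-brown piece of gravel, about 24 x 20 x 18 mm, 15 to 20 g, loose in the pan. Origin at its centre.
- stone1: Grey-brown piece of gravel, about 25 x 25 x 18 mm, 15 to 20 g, loose in the pan. Origin at its centre.
- stone2: Grey-brown piece of gravel, about 21 x 21 x 20 mm, 15 to 20 g, loose in the pan. Origin at its centre.
- stone3: Grey-brown piece of gravel, about 25 x 25 x 16 mm, 15 to 20 g, loose in the pan. Origin at its centre.
- flask: Bystander: conical glass flask, 72 mm base diameter, 120 mm high. Origin: centre of its underside. Stands beyond the balance.
- bottle: Bystander: white plastic bottle with a blue cap, 60 mm diameter, 140 mm high. Origin: centre of its underside. Stands beyond the balance.
- weight: Bystander: steel weight with a knob, 58 mm diameter, 46 mm high. Origin: centre of its underside. Stands in front of the shelf, beside or in the pan's straight way out.
- block: Bystander: light wood block 60 x 40 x 45 mm high. Origin: centre of its underside. Stands in front of the shelf, beside or in the pan's straight way out.

How it is judged:
On the way, in this order (a step that is already met when the one before it is completed fails the run):
1. the pan, all four stones in it, stands on the bench, level within 0.08 rad, at rest and released, its handle point at least 50 mm in front of the shelf's front edge (towards the robot) (angle between pan's own z axis and vertical below 0.08 rad and height (world z) of pan below 0.006 m and contact force between the fingers and pan below 0.1 N and linear speed of pan below 0.02 m/s and x of pan_handle in the frame of shelf below -0.05 m and z of stone0 in the frame of pan between 0 and 0.04 m and x of stone0 in the frame of pan between -0.085 and 0.075 m and y of stone0 in the frame of pan between -0.03 and 0.03 m and z of stone1 in the frame of pan between 0 and 0.04 m and x of stone1 in the frame of pan between -0.085 and 0.075 m and y of stone1 in the frame of pan between -0.03 and 0.03 m and z of stone2 in the frame of pan between 0 and 0.04 m and x of stone2 in the frame of pan between -0.085 and 0.075 m and y of stone2 in the frame of pan between -0.03 and 0.03 m and z of stone3 in the frame of pan between 0 and 0.04 m and x of stone3 in the frame of pan between -0.085 and 0.075 m and y of stone3 in the frame of pan between -0.03 and 0.03 m), for 0.3 s.
2. the pan is held by its handle (tool centre within 35 mm of the handle point) and its underside is lifted more than 40 mm, the stones still in it (distance between the grasp point and pan_handle below 0.035 m and contact force between the fingers and pan above 1 N and height (world z) of pan above 0.04 m and z of stone0 in the frame of pan between 0 and 0.04 m and x of stone0 in the frame of pan between -0.085 and 0.075 m and y of stone0 in the frame of pan between -0.03 and 0.03 m and z of stone1 in the frame of pan between 0 and 0.04 m and x of stone1 in the frame of pan between -0.085 and 0.075 m and y of stone1 in the frame of pan between -0.03 and 0.03 m and z of stone2 in the frame of pan between 0 and 0.04 m and x of stone2 in the frame of pan between -0.085 and 0.075 m and y of stone2 in the frame of pan between -0.03 and 0.03 m and z of stone3 in the frame of pan between 0 and 0.04 m and x of stone3 in the frame of pan between -0.085 and 0.075 m and y of stone3 in the frame of pan between -0.03 and 0.03 m), for 0.2 s.
3. all four stones lie in the brass cell, below its rim, while the pan is still held by its handle, its origin more than 40 mm above the bench (tool centre within 35 mm of the handle point) (horizontal distance between each of stone0, stone1, stone2, stone3 and cell_rim below 0.052 m and z of stone0 in the frame of cell between 0 and 0.058 m and z of stone1 in the frame of cell between 0 and 0.058 m and z of stone2 in the frame of cell between 0 and 0.058 m and z of stone3 in the frame of cell between 0 and 0.058 m and distance between the grasp point and pan_handle below 0.035 m and contact force between the fingers and pan above 1 N and height (world z) of pan above 0.04 m), for 0.2 s.
At the end, for the whole second after the job is handed in: All four stones rest in the brass cell below its rim; the cell stands upright within 20 mm of its start; the pan stands on the bench, level within 0.08 rad, within 6 mm of the surface, at rest and released, its handle point at least 50 mm in front of the shelf's front edge (horizontal distance between each of stone0, stone1, stone2, stone3 and cell_rim below 0.052 m and z of stone0 in the frame of cell between 0 and 0.058 m and z of stone1 in the frame of cell between 0 and 0.058 m and z of stone2 in the frame of cell between 0 and 0.058 m and z of stone3 in the frame of cell between 0 and 0.058 m and angle between each of pan, cell's own z axis and vertical below 0.08 rad and height (world z) of pan below 0.006 m and contact force between the fingers and pan below 0.1 N and linear speed of pan below 0.02 m/s and x of pan_handle in the frame of shelf below -0.05 m and linear speed of each of stone0, stone1, stone2, stone3 below 0.03 m/s and distance of cell from where it was at the start of the episode below 0.02 m); the robot touches nothing.
It fails at once if the pan is tipped more than 30 degrees while its spout is farther than 70 mm sideways from the centre of the cell's mouth or more than 80 mm above the rim (angle between pan's own z axis and vertical above 0.524 rad and (horizontal distance between pan_spout and cell_rim above 0.07 m or z of pan_spout in the frame of cell_rim above 0.08 m)).
It fails at once if the fingers press on a stone (more than 1 N) (contact force between the fingers and stone0 above 1 N or contact force between the fingers and stone1 above 1 N or contact force between the fingers and stone2 above 1 N or contact force between the fingers and stone3 above 1 N).
It fails at once if the brass cell is pushed more than 20 mm or tilted more than 0.2 rad (distance of cell from where it was at the start of the episode above 0.02 m or angle between cell's own z axis and vertical above 0.2 rad).
It fails at once if the flask, bottle, weight or wood block is moved more than 20 mm or tilted more than 0.3 rad (distance of any of flask, bottle, weight, block from where it was at the start of the episode above 0.02 m or angle between any of flask, bottle, weight, block's own z axis and vertical above 0.3 rad).
It also fails if it takes over 72 s, if anything falls off the work surface, if the arm or the gripper's body presses on something with over 40 N, if the wrist force passes 120 N, or if a joint passes its speed limit or range.

ROBOT

A 7-joint arm with a two-finger parallel gripper is mounted at the origin on the work surface. World frame = base frame: x ahead of the robot, y to its left, z up, the work surface at z = 0. Lengths are in m, angles in rad, forces in N, time in s.
With the tool pointing down it reaches from about 0.425 to 0.95 m from the base axis. Payload 4.7 kg.
Tool frame: the origin (TCP) lies between the finger pads, 19 mm behind the fingertips; this is the grasp point; z points along the fingers, y is the direction in which the jaws open and shut (so a half turn about z gives the same grasp; the last joint's range is limited). The gripper opens to 87 mm and grips with 3 to 60 N. Pads are 19 mm wide; open, the fingers measure 117 mm over their backs; the gripper's body (75 mm by 190 mm) begins 51 mm behind the grasp point.
Start: joints at [1.172, 0.469, -0.049, 1.532, 0.024, 1.141, -0.082], TCP at [0.244, -0.629, 0.241] pointing down, gripper open.
Joint ranges: [-2.59, 2.59], [-0.33, 1.99], [-1.39, 1.29], [0.1, 2.45], [-1.04, 4.18], [0.21, 1.99], [-2.66, 2.66]. Speed limits (rad/s): [2.57, 2.57, 3.14, 3.14, 3.14, 3.14, 3.14].

INTERFACE

Orientations are given as a rotation vector (axis times angle).
In Python, from plant import arm, vision, workorder, models gives the robot as it stands.
- The arm moves only by the tool carry_out, never from a script. Its argument "steps" is a list that holds one entry, the list of rows, each a list of 7 numbers: the shift along the tool's x, y, z scaled (see below), then the turn, a rotation vector about the tool's x, y, z scaled (see below), then the opening, from -1 (shut) to 1 (fully open), so that 0 is half open. In form: [[[tx, ty, tz, rx, ry, rz, claw], ...]]. A call has exactly 5 rows; each row shifts and turns the commanded pose from where the row before left it, along the tool's axes as they then stand; what a row does not reach is not made up. The controller multiplies each number of a shift by 4 cm and each number of a turn by 5 degrees. A row lasts 1/10 s, in which the tool goes at most 50 mm and 8.59 degrees, less where a joint would pass 70% of its speed; a pose out of reach is approached as far as the arm can. A call with a number of a shift or a turn outside -1 to 1 is refused whole. A call with a gripper value outside its range is refused whole. The fingers move at their own pace and stop on an object; "grip_force" is the grip in N (left out, the last holds). Time passes only in rows, so rows that do not move let the fingers close, or fill a call up. It gives the time, the measured TCP pose, the force and the opening at its end, in the units of the state.
- arm.observe(): the state, without advancing time (a new reading comes with each control period).
- vision.read_camera(name): name is "side" or "top" or "wrist"; returns a dict with "color" (420x560x3 uint8, red, green, blue), "fov_y" (degrees; the focal length in pixels is half the picture's height over the tangent of half this angle, whatever the lens; pixels are square), "cx", "cy" (the principal point, pixels), "dist_coeffs" ([k1, k2, p1, p2, k3] as OpenCV has them; the pictures are not rectified), "origin" and "rotation" of the camera in the world; the wrist camera has in their place "hand_eye" (4x4, takes a point from camera to tool coordinates, whose origin is the TCP and whose axes are the flange's). Camera axes: x right, y up, looking along -z (the intrinsics and any distortion apply to the point x, -y, -z); pixel columns grow to the right and rows downward; lengths in m; the calibration is good to about 2 mm. A picture is of the moment at which its call begins: read the wrist's pose just before it. There is no depth.
- workorder.hand_in(): hands the job in, once; it reports no verdict.
Trained networks look in the newest picture that a camera, given by its name, has taken for a name from the list of things; names that differ only in an ending like _2 or _b are one class to them, and where a whole thing is asked for, a point or a joint stands for the part that bears it (a point fixed in the world has none). Each returns a list of dicts, best first, with "confidence" (0 to 1); they miss things now and then, are a little off and sometimes report something else, mostly with a low value. They report only what shows in the picture. A call takes as long as a camera call.
- models.spot_in(name, camera): "rect" ([left, top, right, bottom] as shares, 0 to 1, of the picture: columns of its width, rows of its height, round what is visible of it).
- models.cut_out(name, camera): "pixels" (420x560 bool, what is visible of it) and "rect" ([left, top, right, bottom] as shares, 0 to 1, of the picture: columns of its width, rows of its height, round what is visible of it).
The state is a dict: "time_s": time; "q": joint angles; "qd": joint speeds; "tau": joint torques, N m; "tcp_pos": TCP position; "tcp_rot": TCP orientation; "wrist_force": force on the tool from outside, world axes, zero at the start; "ft_torque": the same for the moment, N m; "finger_gap": finger opening in m.
Only numpy, scipy, OpenCV 4.12 (cv2) and the standard library are available. Lean on these libraries where they do the work, as an engineer would, in place of code of your own. Each camera call takes 0.05 s, during which the arm holds its last target. There are 200 camera calls.

## Working session

There is one attempt and no reset: what is moved stays moved. The work goes in short steps, Python scripts to look and compute and a tool call to move; the robot and the scene stay as the last step left them, time stands still between calls to the robot, and variables do not carry over. Pictures are saved under pics/ and viewed, about 8 in all and at most 12, crops included, and the job is handed in when it is done.

Besides the shell and the picture viewer there is one more tool, called after "Request:" in YAML: its name, and indented under it one key for each argument. carry_out: Moves the arm, as the interface text tells. Shifts and turns lie within -1 to 1; 1 stands for 4 cm of shift or 5 degrees of turn. Its arguments: {"type":"object","properties":{"steps":{"type":"array"},"grip_force":{"type":"number"}},"required":["steps"]}

```bash
mkdir -p pics; cat > h.py <<'E'
import numpy as np, cv2
from scipy.spatial.transform import Rotation as R
from plant import arm, vision, workorder, models
def K(c):
    f=210/np.tan(np.radians(c['fov_y'])/2); return np.array([[f,0,c['cx']],[0,f,c['cy']],[0,0,1.]])
def pose(c,st=None):
    if 'origin' in c:
        Rm=np.array(c['rotation']); 
        if Rm.shape!=(3,3): Rm=R.from_rotvec(Rm).as_matrix()
        return np.array(c['origin']),Rm
    H=np.array(c['hand_eye']); T=R.from_rotvec(st['tcp_rot']).as_matrix()
    return T@H[:3,3]+np.array(st['tcp_pos']), T@H[:3,:3]
def proj(P,c,st=None):
    o,Rm=pose(c,st); p=(np.atleast_2d(P)-o)@Rm; p=p*[1,-1,-1]
    return cv2.projectPoints(p,np.zeros(3),np.zeros(3),K(c),np.array(c['dist_coeffs'],float))[0][:,0]
def back(uv,z,c,st=None):
    o,Rm=pose(c,st); u=cv2.undistortPoints(np.array(uv,float).reshape(-1,1,2),K(c),np.array(c['dist_coeffs'],float))[:,0]
    d=np.c_[u[:,0],-u[:,1],-np.ones(len(u))]@Rm.T
    return o+d*((z-o[2])/d[:,2])[:,None]
def save(c,n): cv2.imwrite('pics/'+n,c['color'][:,:,::-1])
E
python3 - <<'E'
from h import *
for n in('top','side'):
    c=vision.read_camera(n); save(c,n+'0.png'); print(n,np.round(pose(c)[0],3),np.round(pose(c)[1],2).tolist(),c['fov_y'],c['dist_coeffs'])
    for t in['pan','shelf','balance','cell','stone0','flask','bottle','weight','block']:
        r=models.spot_in(t,n)
        print(t,[(np.round(np.array(q['rect'])*[560,420,560,420]).astype(int).tolist(),round(q['confidence'],2)) for q in r[:4]])
E
```

```text
top [ 0.419 -0.023  1.234] [[-0.01, 0.99, -0.14], [-1.0, -0.01, 0.03], [0.03, 0.14, 0.99]] 56.306968883022925 [-0.02258858  0.          0.          0.          0.        ]
pan [([169, 173, 193, 222], 0.96)]
shelf [([135, 116, 243, 182], 0.6)]
balance [([306, 196, 380, 278], 0.69)]
cell [([326, 212, 368, 248], 0.95)]
stone0 [([227, 206, 250, 227], 0.56), ([179, 182, 186, 191], 0.38)]
flask [([284, 179, 306, 198], 0.59)]
bottle [([354, 160, 377, 190], 0.56)]
weight [([231, 207, 250, 226], 0.69)]
block [([151, 245, 170, 267], 0.78)]
side [0.291 0.768 0.67 ] [[-0.95, 0.16, -0.28], [-0.32, -0.52, 0.79], [-0.02, 0.84, 0.54]] 52.95773307564886 [0.01776723 0.         0.         0.         0.        ]
pan [([163, 296, 259, 351], 0.94)]
shelf [([76, 207, 228, 363], 0.79), ([261, 261, 286, 287], 0.16)]
balance [([291, 182, 371, 229], 0.65)]
cell [([311, 168, 350, 206], 0.74)]
stone0 [([180, 312, 197, 325], 0.6), ([195, 313, 207, 323], 0.56), ([224, 321, 238, 329], 0.49), ([309, 168, 346, 206], 0.43)]
flask [([251, 197, 275, 237], 0.97)]
bottle [([268, 147, 291, 193], 0.67)]
weight [([251, 195, 276, 235], 0.73), ([262, 258, 286, 285], 0.69), ([164, 296, 256, 348], 0.59)]
block [([277, 348, 316, 395], 0.85)]
```

View pics/top0.png

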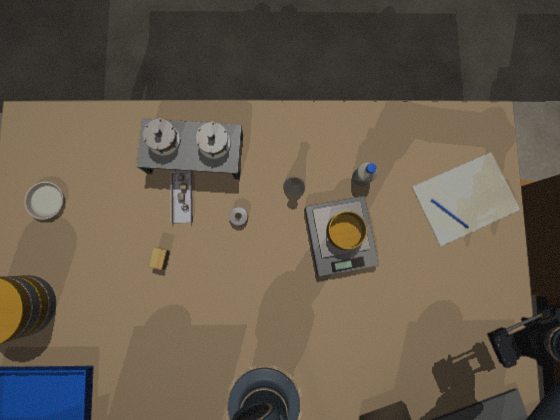

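View pics/side0.png

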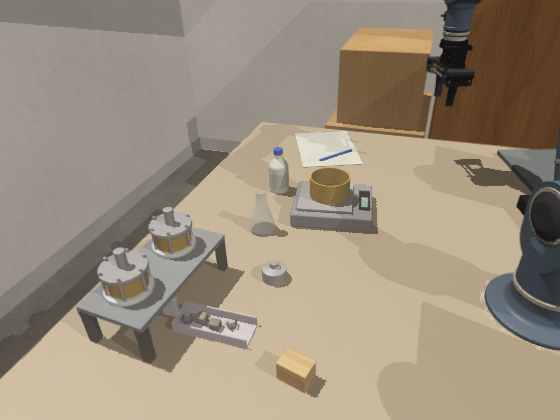

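```bash
python3 - <<'E'
from h import *
c=vision.read_camera('top'); s=vision.read_camera('side')
def outline(n,cam,z,cc):
    r=models.cut_out(n,cam)
    if not r: print(n,'none');return
    m=r[0]['pixels'].astype(np.uint8); cs,_=cv2.findContours(m,cv2.RETR_EXTERNAL,cv2.CHAIN_APPROX_NONE)
    k=max(cs,key=cv2.contourArea)[:,0].astype(float)
    P=back(k,z,cc)[:,:2].astype(np.float32)
    b=cv2.minAreaRect(P); print(n,cam,z,'ctr',np.round(b[0],3),'size',np.round(b[1],3),'ang',round(b[2],1),'corners',np.round(cv2.boxPoints(b),3).tolist(),'circ',np.round(cv2.minEnclosingCircle(P)[0],3))
for n,z in[('pan',.024),('pan',0),('shelf',.097),('cell',.109),('balance',.042),('weight',.02),('block',.045),('flask',.0),('bottle',.0)]: outline(n,'top',z,c)
for n,z in[('pan',.024),('cell',.109),('weight',.02),('block',.02)]: outline(n,'side',z,s)
im=c['color']; cr=np.hstack([cv2.resize(im[105:275,130:250],None,fx=3,fy=3,interpolation=3),cv2.resize(im[180:290,295:395],(400,510),interpolation=3)]); cv2.imwrite('pics/z1.png',cr[:,:,::-1])
print(proj([[.8,0,0],[.8,.2,0]],c))
E
```

```text
pan top 0.024 ctr [0.627 0.253] size [0.164 0.065] ang 1.5 corners [[0.5440000295639038, 0.2840000092983246], [0.5460000038146973, 0.21799999475479126], [0.7099999785423279, 0.22300000488758087], [0.7080000042915344, 0.2879999876022339]] circ [0.627 0.253]
pan top 0 ctr [0.631 0.259] size [0.167 0.067] ang 1.5 corners [[0.546999990940094, 0.28999999165534973], [0.5479999780654907, 0.22300000488758087], [0.7149999737739563, 0.22699999809265137], [0.7139999866485596, 0.2939999997615814]] circ [0.631 0.259]
shelf top 0.097 ctr [0.761 0.212] size [0.304 0.169] ang 85.6 corners [[0.6650000214576721, 0.06700000166893005], [0.8339999914169312, 0.05400000140070915], [0.8569999933242798, 0.3580000102519989], [0.6890000104904175, 0.3700000047683716]] circ [0.762 0.21 ]
cell top 0.109 ctr [ 0.509 -0.245] size [0.108 0.114] ang 43.9 corners [[0.4300000071525574, -0.2409999966621399], [0.5099999904632568, -0.3230000138282776], [0.5870000123977661, -0.24899999797344208], [0.5080000162124634, -0.16599999368190765]] circ [ 0.508 -0.243]
balance top 0.042 ctr [ 0.499 -0.24 ] size [0.22  0.197] ang 9.
[... 1646 characters left out ...]
43730164], [0.5770000219345093, -0.29100000858306885], [0.5370000004768372, -0.09300000220537186]] circ [ 0.5   -0.204]
weight side 0.02 ctr [0.561 0.079] size [0.059 0.093] ang 18.3 corners [[0.5189999938011169, 0.11400000005960464], [0.5479999780654907, 0.026000000536441803], [0.6039999723434448, 0.04399999976158142], [0.574999988079071, 0.13199999928474426]] circ [0.557 0.078]
block side 0.02 ctr [0.683 0.268] size [0.02  0.022] ang 29.1 corners [[0.6690000295639038, 0.2720000147819519], [0.6790000200271606, 0.2529999911785126], [0.6970000267028809, 0.2630000114440918], [0.6859999895095825, 0.28200000524520874]] circ [0.683 0.267]
[[261.94330699 144.78746098]
 [200.02867774 145.02559712]]
```

View pics/z1.png

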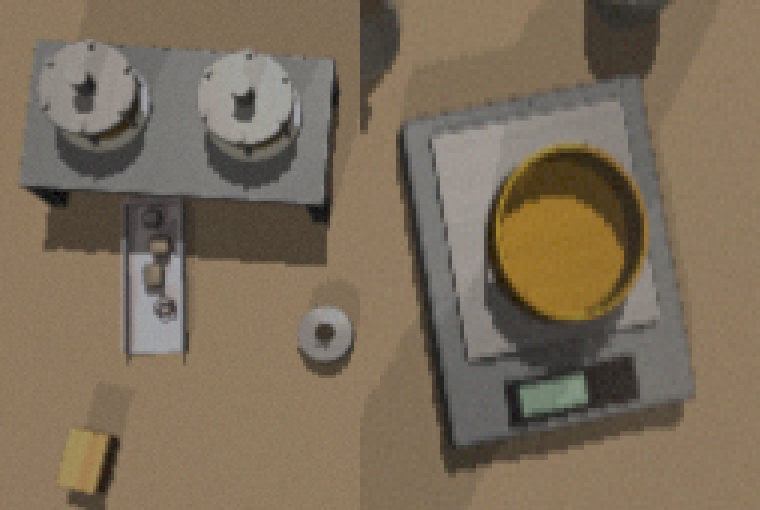

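```bash
python3 - <<'E'
from h import *
s=arm.observe(); print(s['time_s'],np.round(s['tcp_pos'],4),np.round(R.from_rotvec(s['tcp_rot']).as_matrix(),3).tolist(),s['finger_gap'],s['wrist_force'])
c=vision.read_camera('top')
def bp(x,y,z): return np.round(back([[x,y]],z,c)[0],3)
print('shelf edge',bp(130+20/3,105+186/3,.097),bp(130+326/3,105+205/3,.097))
print('pan spout corners',bp(130+127/3,105+355/3,.024),bp(130+185/3,105+353/3,.024), 'at edge', bp(130+125/3,105+200/3,.024),bp(130+184/3,105+200/3,.024))
print('block',[bp(130+a/3,105+b/3,.045) for a,b in((68,429),(113,432),(104,492),(58,486))])
d=np.array([.59,.235,.24])-s['tcp_pos']; print('tool delta to above pan',R.from_rotvec(s['tcp_rot']).inv().apply(d))
E
```

```text
1.75 [ 0.244  -0.6294  0.2413] [[0.932, 0.361, 0.0], [0.361, -0.932, -0.0], [0.0, 0.0, -1.0]] 0.087025798996567 [ 0.23900503 -0.19635785  1.12422598]
shelf edge [0.704 0.367 0.097] [0.683 0.067 0.097]
pan spout corners [0.544 0.276 0.024] [0.546 0.217 0.024] at edge [0.707 0.283 0.024] [0.706 0.221 0.024]
block [array([0.468, 0.328, 0.045]), array([0.465, 0.283, 0.045]), array([0.405, 0.291, 0.045]), array([0.412, 0.336, 0.045])]
tool delta to above pan [ 0.63500896 -0.68087104  0.00127972]
```

Request:
carry_out:
  steps:
    - [[0, 0, 0, 0, 0, 0.76, 1], [0, 0, 0, 0, 0, 0.76, 1], [0, 0, 0, 0, 0, 0.76, 1], [0, 0, 0, 0, 0, 0.76, 1], [0, 0, 0, 0, 0, 0.76, 1]]

```text
time_s: 2.3
tcp_pos: [0.244, -0.6293, 0.2413]
tcp_rot: [3.141, 0.056, 0.0]
wrist_force: [0.1, 0.3, 1.0]
finger_gap: 0.087
```

Request:
carry_out:
  steps:
    - [[0.379, -0.85, 0, 0, 0, 0, 1], [0.379, -0.85, 0, 0, 0, 0, 1], [0.379, -0.85, 0, 0, 0, 0, 1], [0.379, -0.85, 0, 0, 0, 0, 1], [0.379, -0.85, 0, 0, 0, 0, 1]]

```text
time_s: 2.8
tcp_pos: [0.3137, -0.4552, 0.2414]
tcp_rot: [3.141, 0.06, 0.001]
wrist_force: [0.9, -0.4, 0.3]
finger_gap: 0.0873
```

Request:
carry_out:
  steps:
    - [[0.379, -0.85, 0, 0, 0, 0, 1], [0.379, -0.85, 0, 0, 0, 0, 1], [0.379, -0.85, 0, 0, 0, 0, 1], [0.379, -0.85, 0, 0, 0, 0, 1], [0.379, -0.85, 0, 0, 0, 0, 1]]

```text
time_s: 3.3
tcp_pos: [0.383, -0.2824, 0.2416]
tcp_rot: [3.14, 0.06, 0.001]
wrist_force: [0.7, -0.1, -0.0]
finger_gap: 0.0872
```

Request:
carry_out:
  steps:
    - [[0.379, -0.85, 0, 0, 0, 0, 1], [0.379, -0.85, 0, 0, 0, 0, 1], [0.379, -0.85, 0, 0, 0, 0, 1], [0.379, -0.85, 0, 0, 0, 0, 1], [0.379, -0.85, 0, 0, 0, 0, 1]]

```text
time_s: 3.8
tcp_pos: [0.4522, -0.1097, 0.2416]
tcp_rot: [3.141, 0.06, 0.001]
wrist_force: [0.1, -0.1, 0.7]
finger_gap: 0.0871
```

Request:
carry_out:
  steps:
    - [[0.379, -0.85, 0, 0, 0, 0, 1], [0.379, -0.85, 0, 0, 0, 0, 1], [0.379, -0.85, 0, 0, 0, 0, 1], [0.379, -0.85, 0, 0, 0, 0, 1], [0.379, -0.85, 0, 0, 0, 0, 1]]

```text
time_s: 4.3
tcp_pos: [0.5215, 0.0631, 0.2415]
tcp_rot: [3.141, 0.06, 0.001]
wrist_force: [0.5, -0.7, -0.3]
finger_gap: 0.0869
```

Request:
carry_out:
  steps:
    - [[0.379, -0.85, 0, 0, 0, 0, 1], [0.379, -0.85, 0, 0, 0, 0, 1], [0.379, -0.85, 0, 0, 0, 0, 1], [0.379, -0.85, 0, 0, 0, 0, 1], [0.379, -0.85, 0, 0, 0, 0, 1]]

```text
time_s: 4.8
tcp_pos: [0.5908, 0.2357, 0.2413]
tcp_rot: [3.141, 0.059, 0.0]
wrist_force: [1.4, -0.7, -0.1]
finger_gap: 0.087
```

```bash
python3 - <<'E'
from h import *
s=arm.observe(); c=vision.read_camera('wrist'); save(c,'w1.png'); print(np.round(c['hand_eye'],3).tolist())
for n in('pan','stone0','shelf','block'):
    r=models.cut_out(n,'wrist')
    for q in r[:4]:
        print(n,round(q['confidence'],2),np.round(np.array(q['rect'])*[560,420,560,420]).astype(int))
        if n=='pan': 
            m=q['pixels'].astype(np.uint8); k=cv2.findContours(m,0,1)[0]; k=max(k,key=cv2.contourArea)[:,0].astype(float)
            P=back(k,.024,c,s)[:,:2].astype(np.float32); print(np.round(cv2.boxPoints(cv2.minAreaRect(P)),3).tolist())
E
```

```text
[[0.0, 0.969, 0.248, 0.068], [1.0, -0.0, 0.0, -0.0], [0.0, 0.248, -0.969, -0.144], [0.0, 0.0, 0.0, 1.0]]
pan 0.62 [224  70 288 230]
[[0.5490000247955322, 0.2849999964237213], [0.5509999990463257, 0.22200000286102295], [0.7089999914169312, 0.22699999809265137], [0.7080000042915344, 0.289000004529953]]
stone0 0.88 [248 143 270 170]
stone0 0.83 [254 117 271 134]
stone0 0.72 [247  84 265 106]
stone0 0.6 [256 175 274 190]
shelf 0.7 [ 96   0 513 106]
block 0.67 [175 308 220 349]
```

View pics/w1.png

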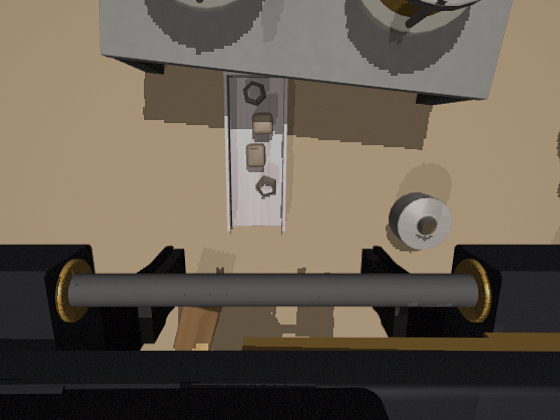

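Request:
carry_out:
  steps:
    - [[0, -0.24, 0.5, 0, 0, 0, 1], [0, -0.24, 0.8, 0, 0, 0, 1], [0, 0, 0.9, 0, 0, 0, 1], [0, 0, 0.9, 0, 0, 0, 1], [0, 0, 0.8, 0, 0, 0, 1]]
  grip_force: 12

```text
time_s: 5.55
tcp_pos: [0.5895, 0.251, 0.0839]
tcp_rot: [3.139, 0.056, -0.0]
wrist_force: [0.7, 0.1, -0.5]
finger_gap: 0.0874
```

Request:
carry_out:
  steps:
    - [[0, 0, 0.5, 0, 0, 0, 1], [0, 0, 0.4, 0, 0, 0, 1], [0, 0, 0.35, 0, 0, 0, 1], [0, 0, 0.3, 0, 0, 0, 1], [0, 0, 0, 0, 0, 0, 1]]

```text
time_s: 6.05
tcp_pos: [0.5889, 0.2528, 0.022]
tcp_rot: [3.14, 0.059, -0.003]
wrist_force: [-1.0, -0.7, 0.7]
finger_gap: 0.0871
```

Request:
carry_out:
  steps:
    - [[0, 0, 0, 0, 0, 0, 0.5], [0, 0, 0, 0, 0, 0, 0.3], [0, 0, 0, 0, 0, 0, 0.3], [0, 0, 0, 0, 0, 0, 0.3], [0, 0, 0, 0, 0, 0, 0.3]]

```text
time_s: 6.55
tcp_pos: [0.5899, 0.2538, 0.0239]
tcp_rot: [-3.141, -0.06, -0.001]
wrist_force: [-0.8, -0.4, 1.9]
finger_gap: 0.0622
```

Request:
carry_out:
  steps:
    - [[-0.12, 0.02, 0, 0, 0, 0, 0.3], [-0.25, 0.09, 0, 0, 0, 0, 0.3], [-0.32, 0.12, 0, 0, 0, 0, 0.3], [-0.32, 0.12, 0, 0, 0, 0, 0.3], [-0.32, 0.12, 0, 0, 0, 0, 0.3]]

```text
time_s: 7.05
tcp_pos: [0.5368, 0.233, 0.0238]
tcp_rot: [-3.14, -0.061, -0.003]
wrist_force: [2.7, 1.1, 2.2]
finger_gap: 0.0619
```

Request:
carry_out:
  steps:
    - [[-0.32, 0.12, 0, 0, 0, 0, 0.3], [-0.32, 0.12, 0, 0, 0, 0, 0.3], [-0.3, 0.1, 0, 0, 0, 0, 0.3], [-0.25, 0.09, 0, 0, 0, 0, 0.3], [-0.2, 0.08, 0, 0, 0, 0, 0.3]]

```text
time_s: 7.55
tcp_pos: [0.4823, 0.2106, 0.0238]
tcp_rot: [-3.14, -0.061, -0.003]
wrist_force: [3.2, 2.0, 3.5]
finger_gap: 0.0619
```

Request:
carry_out:
  steps:
    - [[-0.1, 0.03, 0, 0, 0, 0, 0.3], [-0.05, 0, 0, 0, 0, 0, 0.3], [0, 0, 0, 0, 0, 0, 0.3], [0, 0, 0, 0, 0, 0, 1], [0, 0, 0, 0, 0, 0, 1]]

```text
time_s: 8.05
tcp_pos: [0.4747, 0.208, 0.0223]
tcp_rot: [3.139, 0.06, -0.006]
wrist_force: [-1.0, -0.8, 0.3]
finger_gap: 0.0713
```

Request:
carry_out:
  steps:
    - [[0, 0, 0, 0, 0, 0, 1], [0, 0, 0, 0, 0, 0, 1], [0, 0, 0, 0, 0, 0, 1], [0, 0, 0, 0, 0, 0, 1], [0, 0, 0, 0, 0, 0, 1]]

```text
time_s: 8.55
tcp_pos: [0.4763, 0.2089, 0.0232]
tcp_rot: [3.141, 0.06, -0.0]
wrist_force: [-0.1, -0.1, -0.3]
finger_gap: 0.0869
```

```bash
python3 - <<'E'
from h import *
for n in('top','side'):
    c=vision.read_camera(n); save(c,n+'2.png')
    r=models.cut_out('pan',n)
    if n=='top' and r:
        k=cv2.findContours(r[0]['pixels'].astype(np.uint8),0,1)[0]; k=max(k,key=cv2.contourArea)[:,0].astype(float)
        print(r[0]['confidence'],np.round(cv2.boxPoints(cv2.minAreaRect(back(k,.024,c)[:,:2].astype(np.float32))),3).tolist())
    print(n,[(np.round(np.array(q['rect'])*[560,420,560,420]).astype(int).tolist(),round(q['confidence'],2)) for q in models.spot_in('stone0',n)])
a=cv2.imread('pics/top2.png')[110:290,120:270]; b=cv2.imread('pics/side2.png')[230:410,120:330]
cv2.imwrite('pics/z2.png',np.hstack([cv2.resize(a,None,fx=2.2,fy=2.2),cv2.resize(b,None,fx=2.2,fy=2.2)]))
E
```

```text
0.7 [[0.3930000066757202, 0.32199999690055847], [0.414000004529953, 0.3009999990463257], [0.4480000138282776, 0.335999995470047], [0.4269999861717224, 0.35600000619888306]]
top [([193, 218, 201, 225], 0.58)]
side [([251, 198, 269, 233], 0.39), ([219, 289, 314, 345], 0.36)]
```

View pics/z2.png

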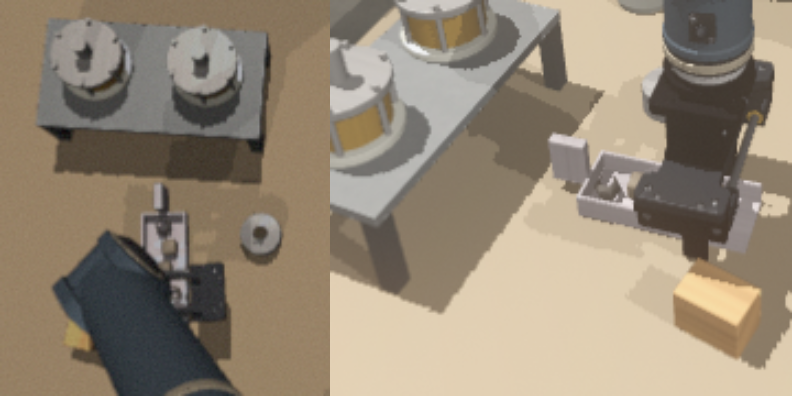

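Request:
carry_out:
  steps:
    - [[0, 0, -0.3, 0, 0, 0, 1], [0, 0, -0.7, 0, 0, 0, 1], [0, 0, -1, 0, 0, 0, 1], [0, 0, -1, 0, 0, 0, 1], [0, 0, -1, 0, 0, 0, 1]]

```text
time_s: 9.35
tcp_pos: [0.476, 0.209, 0.1857]
tcp_rot: [-3.141, -0.061, -0.001]
wrist_force: [1.9, -0.3, 0.0]
finger_gap: 0.087
```

Request:
carry_out:
  steps:
    - [[0.3, 0, -0.5, 0, 0, 0, 1], [0.3, 0, 0, 0, 0, 0, 1], [0.3, 0, 0, 0, 0, 0, 1], [0, 0, 0, 0, 0, 0, 1], [0, 0, 0, 0, 0, 0, 1]]

```text
time_s: 9.85
tcp_pos: [0.5115, 0.2098, 0.2016]
tcp_rot: [3.14, 0.06, -0.005]
wrist_force: [0.4, -0.8, -0.3]
finger_gap: 0.0871
```

```bash
python3 - <<'E'
from h import *
s=arm.observe(); c=vision.read_camera('wrist'); save(c,'w2.png'); print(s['tcp_pos'])
for n in('pan','pan_handle','stone0'):
    for q in models.cut_out(n,'wrist')[:4]:
        print(n,round(q['confidence'],2),np.round(np.array(q['rect'])*[560,420,560,420]).astype(int))
        if n=='pan': 
            k=cv2.findContours(q['pixels'].astype(np.uint8),0,1)[0]; k=max(k,key=cv2.contourArea)[:,0].astype(float)
            P=back(k,.024,c,s)[:,:2].astype(np.float32); print(np.round(cv2.boxPoints(cv2.minAreaRect(P)),3).tolist())
E
```

```text
[0.51150383 0.20984974 0.20160185]
pan 0.6 [237  50 310 273]
[[0.4390000104904175, 0.23999999463558197], [0.4410000145435333, 0.17599999904632568], [0.6399999856948853, 0.18199999630451202], [0.6389999985694885, 0.2460000067949295]]
pan_handle 0.73 [236  52 308 273]
stone0 0.68 [266 183 284 207]
stone0 0.6 [261 112 283 143]
stone0 0.58 [272 212 294 233]
```

View pics/w2.png

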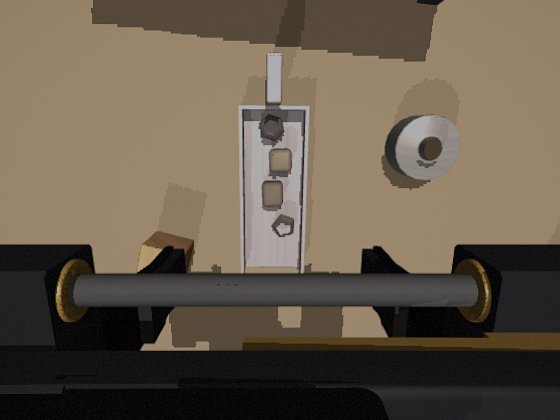

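```bash
python3 - <<'E'
from h import *
s=arm.observe(); c=vision.read_camera('wrist')
print(np.round(back([[275.5,54],[267,54],[283,54],[274,101],[267,101],[281,101]],.062,c,s),4).tolist())
print(np.round(back([[240,106],[309,106]],.024,c,s),4).tolist())
# predicted pan model check
for o,yaw in(((.520,.2105),.03),):
    M=R.from_euler('z',yaw).as_matrix(); P=np.array([[111,0,62],[75,6,62],[75,31,24],[75,-31,24],[-85,0,3]])/1000@M.T+[*o,0]
    print(np.round(proj(P,c,s)).tolist())
E
```

```text
[[0.6317, 0.2132, 0.062], [0.6314, 0.2196, 0.062], [0.6319, 0.2076, 0.062], [0.5983, 0.213, 0.062], [0.5981, 0.2184, 0.062], [0.5985, 0.2076, 0.062]]
[[0.5954, 0.2426, 0.024], [0.5978, 0.1821, 0.024]]
[[275.0, 55.0], [266.0, 106.0], [239.0, 108.0], [309.0, 108.0], [272.0, 268.0]]
```

Request:
carry_out:
  steps:
    - [[0.65, 0, 0, 0, 0, 0, 0.2], [0.65, 0, 0, 0, 0, 0, 0.2], [0.65, 0, 0, 0, 0, 0, 0.2], [0.64, 0, 0.4, 0, 0, 0, 0.2], [0, 0, 0.7, 0, 0, 0, 0.2]]
  grip_force: 55

```text
time_s: 10.6
tcp_pos: [0.6204, 0.2143, 0.1604]
tcp_rot: [-3.139, -0.056, -0.01]
wrist_force: [-0.2, -0.2, -0.4]
finger_gap: 0.0566
```

Request:
carry_out:
  steps:
    - [[0, 0, 0.7, 0, 0, 0, 0.2], [0, 0, 0.7, 0, 0, 0, 0.2], [0, 0, 0.7, 0, 0, 0, 0.2], [0, 0, 0.5, 0, 0, 0, 0.2], [0, 0, 0.22, 0, 0, 0, 0.2]]

```text
time_s: 11.1
tcp_pos: [0.6143, 0.2137, 0.044]
tcp_rot: [3.14, 0.061, -0.006]
wrist_force: [-0.2, 0.2, 0.7]
finger_gap: 0.0524
```

Request:
carry_out:
  steps:
    - [[0, 0, 0, 0, 0, 0, 0], [0, 0, 0, 0, 0, 0, -0.5], [0, 0, 0, 0, 0, 0, -1], [0, 0, 0, 0, 0, 0, -1], [0, 0, 0, 0, 0, 0, -1]]

```text
time_s: 11.6
tcp_pos: [0.6163, 0.2144, 0.0473]
tcp_rot: [-3.141, -0.06, -0.002]
wrist_force: [-0.4, 0.4, 0.7]
finger_gap: 0.0202
```

Request:
carry_out:
  steps:
    - [[0, 0, 0, 0, 0, 0, -1], [0, 0, 0, 0, 0, 0, -1], [0, 0, 0, 0, 0, 0, -1], [0, 0, 0, 0, 0, 0, -1], [0, 0, 0, 0, 0, 0, -1]]

```text
time_s: 12.1
tcp_pos: [0.6162, 0.2141, 0.0469]
tcp_rot: [3.141, 0.06, 0.001]
wrist_force: [-0.2, -1.4, 4.0]
finger_gap: 0.0114
```

Request:
carry_out:
  steps:
    - [[0, 0, -0.1, 0, 0, 0, -1], [0, 0, -0.2, 0, 0, 0, -1], [0, 0, -0.3, 0, 0, 0, -1], [0, 0, -0.3, 0, -0.3, 0, -1], [0, 0, -0.3, 0, -0.4, 0, -1]]

```text
time_s: 12.6
tcp_pos: [0.6158, 0.2146, 0.0958]
tcp_rot: [3.139, 0.061, -0.097]
wrist_force: [0.3, 0.9, -1.9]
finger_gap: 0.0113
```

Request:
carry_out:
  steps:
    - [[0, 0, -0.4, 0, -0.3, 0, -1], [0, 0, -0.5, 0, 0, 0, -1], [0, 0, -0.5, 0, 0, 0, -1], [0, 0, -0.5, 0, 0, 0, -1], [0, 0, -0.4, 0, 0, 0, -1]]

```text
time_s: 13.1
tcp_pos: [0.6241, 0.2149, 0.1881]
tcp_rot: [3.137, 0.06, -0.134]
wrist_force: [-0.8, 0.1, -2.8]
finger_gap: 0.0119
```

Request:
carry_out:
  steps:
    - [[0, 0, -0.4, 0, 0, 0, -1], [0, 0, -0.4, 0, 0, 0, -1], [0, 0, -0.2, 0, 0, 0, -1], [0, 0, -0.1, 0, 0, 0, -1], [0, 0, 0, 0, 0, 0, -1]]

```text
time_s: 13.6
tcp_pos: [0.6276, 0.2147, 0.2301]
tcp_rot: [3.136, 0.06, -0.137]
wrist_force: [-0.6, -0.3, -2.7]
finger_gap: 0.0117
```

```bash
python3 - <<'E'
from h import *
s=arm.observe(); c=vision.read_camera('wrist'); d=vision.read_camera('side')
print(np.round(R.from_rotvec(s['tcp_rot']).as_matrix(),3).tolist(),s['finger_gap'],s['tcp_pos'])
print([(np.round(np.array(q['rect'])*[560,420,560,420]).astype(int).tolist(),round(q['confidence'],2)) for q in models.spot_in('stone0','wrist')])
a=cv2.resize(c['color'],(420,315)); b=cv2.resize(d['color'][150:360,100:380],(420,315)); cv2.imwrite('pics/z3.png',np.vstack([a,b])[:,:,::-1][:600])
E
```

```text
[[0.995, 0.038, -0.087], [0.038, -0.999, -0.003], [-0.087, 0.0, -0.996]] 0.011671997909141354 [0.62758863 0.21470281 0.23007703]
[]
```

View pics/z3.png

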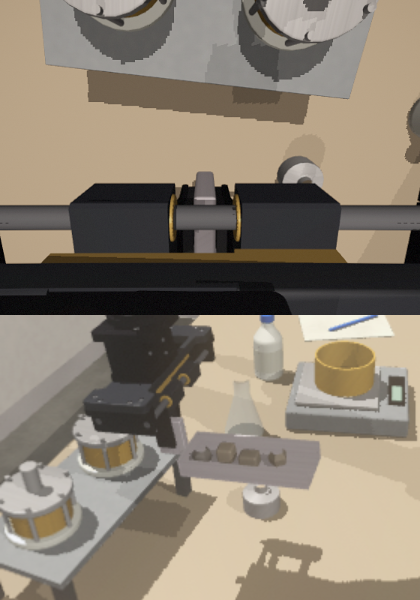

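Request:
carry_out:
  steps:
    - [[0, 0, 0, 0, 0, 0.2, -1], [0, 0, 0, 0, 0, 0.5, -1], [0, 0, 0, 0, 0, 0.6, -1], [0, 0, 0, 0, 0, 0.5, -1], [0, 0, 0, 0, 0, 0.2, -1]]

```text
time_s: 14.25
tcp_pos: [0.6274, 0.2146, 0.2294]
tcp_rot: [3.121, -0.215, -0.137]
wrist_force: [0.0, 0.7, -1.4]
finger_gap: 0.0115
```

Request:
carry_out:
  steps:
    - [[0.06, 0.2, -0.02, 0, 0, 0, -1], [0.12, 0.4, -0.02, 0, 0, 0, -1], [0.18, 0.6, -0.02, 0, 0, 0, -1], [0.22, 0.7, -0.02, 0, 0, 0, -1], [0.22, 0.7, -0.02, 0, 0, 0, -1]]

```text
time_s: 14.75
tcp_pos: [0.6458, 0.1043, 0.2328]
tcp_rot: [3.121, -0.215, -0.135]
wrist_force: [-0.0, 1.2, -3.2]
finger_gap: 0.0118
```

Request:
carry_out:
  steps:
    - [[0.22, 0.7, -0.02, 0, 0, 0, -1], [0.22, 0.7, -0.02, 0, 0, 0, -1], [0.22, 0.7, -0.02, 0, 0, 0, -1], [0.22, 0.7, -0.02, 0, 0, 0, -1], [0.22, 0.7, -0.02, 0, 0, 0, -1]]

```text
time_s: 15.25
tcp_pos: [0.6702, -0.0409, 0.2352]
tcp_rot: [3.121, -0.216, -0.136]
wrist_force: [0.2, -0.6, -2.6]
finger_gap: 0.0117
```

Request:
carry_out:
  steps:
    - [[0.22, 0.7, -0.02, 0, 0, 0, -1], [0.22, 0.7, -0.02, 0, 0, 0, -1], [0.22, 0.7, -0.02, 0, 0, 0, -1], [0.22, 0.7, -0.02, 0, 0, 0, -1], [0.22, 0.7, -0.02, 0, 0, 0, -1]]

```text
time_s: 15.75
tcp_pos: [0.6945, -0.1855, 0.2374]
tcp_rot: [3.121, -0.216, -0.136]
wrist_force: [0.7, 0.5, -2.9]
finger_gap: 0.0118
```

Request:
carry_out:
  steps:
    - [[0.22, 0.7, 0, 0, 0, 0, -1], [0.18, 0.6, 0, 0, 0, 0, -1], [0.12, 0.4, 0, 0, 0, 0, -1], [0.1, 0.3, 0, 0, 0, 0, -1], [0.06, 0.2, 0, 0, 0, 0, -1]]

```text
time_s: 16.25
tcp_pos: [0.7099, -0.274, 0.2362]
tcp_rot: [3.122, -0.214, -0.136]
wrist_force: [0.4, 0.4, -2.8]
finger_gap: 0.0116
```

Request:
carry_out:
  steps:
    - [[0, 0, 0, 0, 0, 0, -1], [0, 0, 0, 0, 0, 0, -1], [0, 0, 0, 0, 0, 0, -1], [0, 0, 0, 0, 0, 0, -1], [0, 0, 0, 0, 0, 0, -1]]

```text
time_s: 16.75
tcp_pos: [0.7103, -0.272, 0.2366]
tcp_rot: [3.122, -0.211, -0.136]
wrist_force: [0.9, -0.5, -3.3]
finger_gap: 0.0119
```

```bash
python3 - <<'E'
from h import *
s=arm.observe(); d=vision.read_camera('side'); t=vision.read_camera('top')
T=R.from_rotvec(s['tcp_rot']).as_matrix(); print(np.round(T,3).tolist(),s['finger_gap'],s['tcp_pos'],np.round(s['q'],2).tolist())
# model: pan frame = tool x, -tool y, -tool z ; tcp at pan (95,0,47)
M=np.c_[T[:,0],-T[:,1],-T[:,2]]; f=lambda p:(np.array(p)/1000-[.095,0,.047])@M.T+s['tcp_pos']
P=f([[-85,31,24],[-85,-31,24],[-85,31,0],[75,31,24],[75,31,0],[-85,0,2]]); print(np.round(P[5],3))
for n,c in(('side',d),('top',t)): print(n,np.round(proj(P,c)).tolist())
u,v=d['color'][90:300,170:450],t['color'][150:290,250:400]
I=[]
for c,(x0,y0,x1,y1,k) in((d,(200,100,400,250,3)),(t,(270,150,390,270,3))):
    a=cv2.resize(c['color'][y0:y1,x0:x1],None,fx=k,fy=k)
    for p in proj(P,c): cv2.circle(a,tuple(int(z) for z in (p-[x0,y0])*k),2,(255,0,0),-1)
    I.append(a[:360,:440] if 0 else cv2.resize(a,None,fx=.66,fy=.66))
h=max(i.shape[0] for i in I); I=[cv2.copyMakeBorder(i,0,h-i.shape[0],0,0,0) for i in I]
cv2.imwrite('pics/z4.png',np.hstack(I)[:,:,::-1])
r=models.cut_out('cell','top'); k=cv2.findContours(r[0]['pixels'].astype(np.uint8),0,1)[0]; print(r[0]['rect'])
E
```

```text
[[0.987, -0.134, -0.087], [-0.135, -0.991, -0.003], [-0.086, 0.015, -0.996]] 0.011850767597492765 [ 0.71026085 -0.27203651  0.23663068] [0.46, 0.68, -0.3, 1.21, 0.21, 1.36, -1.54]
[ 0.529 -0.248  0.207]
side [[320.0, 139.0], [329.0, 130.0], [321.0, 148.0], [266.0, 135.0], [267.0, 143.0], [325.0, 143.0]]
top [[345.0, 217.0], [368.0, 220.0], [343.0, 219.0], [350.0, 159.0], [348.0, 162.0], [355.0, 220.0]]
[0.5795, 0.5057, 0.6527, 0.5836]
```

View pics/z4.png

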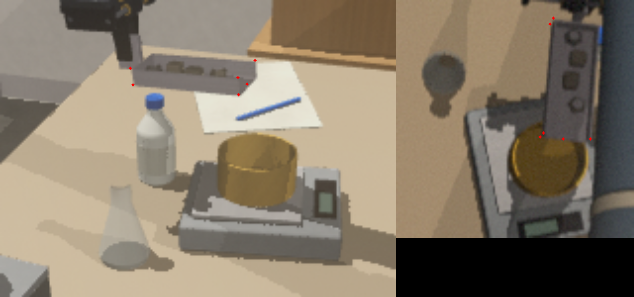

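Request:
carry_out:
  steps:
    - [[-0.07, 0, -0.03, 0, 0.5, 0, -1], [-0.07, 0, -0.03, 0, 0.5, 0, -1], [-0.07, 0, -0.03, 0, 0.5, 0, -1], [-0.07, 0, -0.03, 0, 0.5, 0, -1], [-0.07, 0, -0.03, 0, 0.5, 0, -1]]

```text
time_s: 17.4
tcp_pos: [0.696, -0.2709, 0.2426]
tcp_rot: [3.103, -0.209, 0.206]
wrist_force: [0.9, -0.8, -1.7]
finger_gap: 0.0118
```

Request:
carry_out:
  steps:
    - [[-0.07, 0, -0.03, 0, 0.5, 0, -1], [-0.07, 0, -0.03, 0, 0.5, 0, -1], [-0.07, 0, -0.03, 0, 0.5, 0, -1], [-0.07, 0, -0.03, 0, 0.5, 0, -1], [-0.07, 0, -0.03, 0, 0.5, 0, -1]]

```text
time_s: 17.9
tcp_pos: [0.6809, -0.2688, 0.2454]
tcp_rot: [3.049, -0.203, 0.54]
wrist_force: [-0.4, 0.2, -1.9]
finger_gap: 0.0114
```

```bash
cat > m.py <<'E'
from h import *
def check(tag,draw=True):
    s=arm.observe(); T=R.from_rotvec(s['tcp_rot']).as_matrix(); M=np.c_[T[:,0],-T[:,1],-T[:,2]]
    P=(np.array([[-85,31,24],[-85,-31,24],[-85,31,0],[75,31,24],[75,31,0],[-85,0,2]])/1000-[.095,0,.047])@M.T+s['tcp_pos']
    print('t',s['time_s'],'spout',np.round(P[5],3),'tilt',np.degrees(np.arcsin(T[2,0])).round(1),'tcp',np.round(s['tcp_pos'],3),'gap',s['finger_gap'],'q',np.round(s['q'],2).tolist(),'F',np.round(s['wrist_force'],1))
    for n in('side','top'):
        c=vision.read_camera(n); save(c,f'{n}_{tag}.png')
        print(n,[(np.round(np.array(q['rect'])*[560,420,560,420]).astype(int).tolist(),round(q['confidence'],2)) for q in models.spot_in('stone0',n)])
        print(np.round(proj(P,c)).tolist())
E
python3 -c "
from m import *
check('a')"
```

```text
t 17.9 spout [ 0.529 -0.25   0.141] tilt 20.1 tcp [ 0.681 -0.269  0.245] gap 0.011443141014980918 q [0.61, 0.44, -0.37, 1.64, 0.16, 0.74, -1.51] F [-0.4  0.2 -1.9]
side [([288, 136, 296, 146], 0.48), ([268, 121, 334, 172], 0.42)]
[[323.0, 163.0], [331.0, 154.0], [320.0, 170.0], [272.0, 135.0], [270.0, 142.0], [324.0, 165.0]]
top [([152, 248, 166, 267], 0.66), ([355, 183, 364, 194], 0.37)]
[[340.0, 223.0], [363.0, 226.0], [339.0, 221.0], [349.0, 166.0], [348.0, 165.0], [350.0, 223.0]]
```

Request:
carry_out:
  steps:
    - [[-0.05, 0, -0.12, 0, 0.38, 0, -1], [-0.05, 0, -0.12, 0, 0.38, 0, -1], [-0.05, 0, -0.12, 0, 0.38, 0, -1], [-0.05, 0, -0.12, 0, 0.38, 0, -1], [0, 0, 0, 0, 0, 0, -1]]

```text
time_s: 18.6
tcp_pos: [0.6663, -0.2667, 0.2599]
tcp_rot: [2.999, -0.198, 0.736]
wrist_force: [-0.2, -0.1, -2.8]
finger_gap: 0.0116
```

Request:
carry_out:
  steps:
    - [[-0.05, 0, -0.12, 0, 0.38, 0, -1], [-0.05, 0, -0.12, 0, 0.38, 0, -1], [-0.05, 0, -0.12, 0, 0.38, 0, -1], [-0.05, 0, -0.12, 0, 0.38, 0, -1], [0, 0, 0, 0, 0, 0, -1]]

```text
time_s: 19.1
tcp_pos: [0.65, -0.2642, 0.2721]
tcp_rot: [2.937, -0.193, 0.93]
wrist_force: [0.6, -0.4, -1.2]
finger_gap: 0.0118
```

```bash
python3 -c "
from m import *
check('b')"
```

```text
t 19.1 spout [ 0.53  -0.25   0.132] tilt 35.2 tcp [ 0.65  -0.264  0.272] gap 0.011833617854707537 q [0.76, 0.3, -0.47, 1.87, 0.05, 0.39, -1.39] F [ 0.6 -0.4 -1.2]
side []
[[324.0, 168.0], [333.0, 158.0], [319.0, 173.0], [279.0, 128.0], [275.0, 134.0], [324.0, 168.0]]
top [([337, 233, 347, 244], 0.52)]
[[339.0, 225.0], [361.0, 228.0], [339.0, 221.0], [350.0, 172.0], [349.0, 169.0], [350.0, 223.0]]
```

```bash
cat > v.py <<'E'
import cv2,numpy as np,sys
t=sys.argv[1]
a=cv2.imread(f'pics/side_{t}.png')[80:240,220:390]; b=cv2.imread(f'pics/top_{t}.png')[150:270,300:400]
cv2.imwrite(f'pics/v_{t}.png',np.hstack([cv2.resize(a,(400,376),interpolation=2),cv2.resize(b,(313,376),interpolation=2)]))
E
python3 v.py b
```

```text
(no output)
```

View pics/v_b.png

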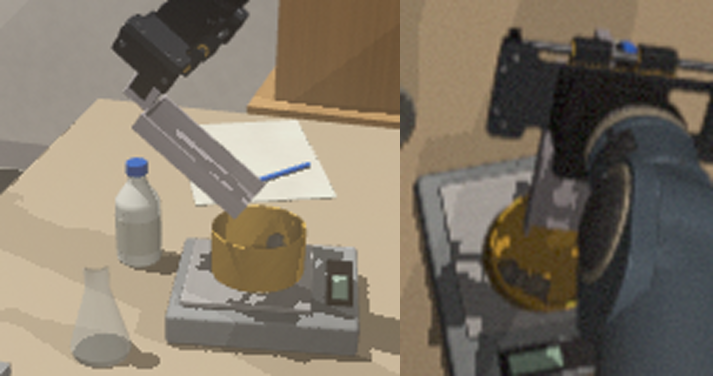

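Request:
carry_out:
  steps:
    - [[-0.05, 0, -0.12, 0, 0.35, 0, -1], [-0.05, 0, -0.12, 0, 0.35, 0, -1], [-0.05, 0, -0.12, 0, 0.35, 0, -1], [-0.05, 0, -0.12, 0, 0.35, 0, -1], [0, 0, 0, 0, 0, 0, -1]]

```text
time_s: 19.8
tcp_pos: [0.6318, -0.2616, 0.2819]
tcp_rot: [2.868, -0.187, 1.105]
wrist_force: [-0.1, 0.0, -1.6]
finger_gap: 0.0117
```

Request:
carry_out:
  steps:
    - [[0, 0, 0, 0, 0, 0, -1], [0, 0, 0, 0, 0, 0, -1], [0, 0, 0, 0, 0, 0, -1], [0, 0, 0, 0, 0, 0, -1], [0, 0, 0, 0, 0, 0, -1]]

```text
time_s: 20.3
tcp_pos: [0.6327, -0.2614, 0.2825]
tcp_rot: [2.867, -0.186, 1.107]
wrist_force: [0.1, 0.4, -1.3]
finger_gap: 0.0115
```

```bash
python3 -c "
from m import *
check('c')"
```

```text
t 20.3 spout [ 0.53  -0.25   0.128] tilt 42.3 tcp [ 0.633 -0.261  0.283] gap 0.011476705742155249 q [0.91, 0.27, -0.59, 1.97, -0.05, 0.23, -1.27] F [ 0.1  0.4 -1.3]
side []
[[325.0, 169.0], [333.0, 160.0], [319.0, 174.0], [284.0, 125.0], [279.0, 130.0], [324.0, 169.0]]
top [([338, 237, 350, 245], 0.42)]
[[339.0, 226.0], [361.0, 229.0], [339.0, 221.0], [350.0, 176.0], [350.0, 172.0], [349.0, 223.0]]
```

Request:
carry_out:
  steps:
    - [[0.05, 0, 0.12, 0, -0.37, 0, -1], [0.05, 0, 0.12, 0, -0.37, 0, -1], [0.05, 0, 0.12, 0, -0.37, 0, -1], [0.05, 0, 0.12, 0, -0.37, 0, -1], [0.05, 0, 0.12, 0, -0.37, 0, -1]]

```text
time_s: 21.0
tcp_pos: [0.6552, -0.2649, 0.27]
tcp_rot: [2.956, -0.194, 0.873]
wrist_force: [0.6, -0.3, -1.6]
finger_gap: 0.0115
```

Request:
carry_out:
  steps:
    - [[0.05, 0, 0.12, 0, -0.37, 0, -1], [0.05, 0, 0.12, 0, -0.37, 0, -1], [0.05, 0, 0.12, 0, -0.37, 0, -1], [0.05, 0, 0.12, 0, -0.37, 0, -1], [0.05, 0, 0.12, 0, -0.37, 0, -1]]

```text
time_s: 21.5
tcp_pos: [0.6755, -0.2679, 0.2539]
tcp_rot: [3.027, -0.201, 0.634]
wrist_force: [0.7, -0.2, -2.2]
finger_gap: 0.0115
```

Request:
carry_out:
  steps:
    - [[0.05, 0, 0.1, 0, -0.37, 0, -1], [0.05, 0, 0, 0, -0.4, 0, -1], [0.07, 0, -0.2, 0, -0.6, 0, -1], [0.07, 0, -0.2, 0, -0.7, 0, -1], [0.07, 0, -0.2, 0, -0.7, 0, -1]]

```text
time_s: 22.0
tcp_pos: [0.6818, -0.2685, 0.2777]
tcp_rot: [3.096, -0.209, 0.265]
wrist_force: [1.3, -0.8, -1.7]
finger_gap: 0.0114
```

Request:
carry_out:
  steps:
    - [[0.07, 0, -0.2, 0, -0.7, 0, -1], [0.07, 0, -0.2, 0, -0.7, 0, -1], [0, 0, -0.2, 0, -0.4, 0, -1], [0, 0, 0, 0, 0, 0, -1], [0, 0, 0, 0, 0, 0, -1]]

```text
time_s: 22.5
tcp_pos: [0.6846, -0.2683, 0.3013]
tcp_rot: [3.118, -0.211, 0.025]
wrist_force: [0.4, 0.1, -2.4]
finger_gap: 0.0114
```

```bash
python3 -c "
from m import *
check('d')"; python3 v.py d
```

```text
t 22.5 spout [ 0.507 -0.245  0.253] tilt 1.0 tcp [ 0.685 -0.268  0.301] gap 0.011426849633338043 q [0.51, 0.55, -0.32, 1.29, 0.18, 1.31, -1.52] F [ 0.4  0.1 -2.4]
side [([267, 95, 338, 132], 0.23)]
[[330.0, 124.0], [338.0, 115.0], [329.0, 133.0], [273.0, 114.0], [273.0, 122.0], [333.0, 127.0]]
top [([340, 233, 348, 248], 0.39)]
[[347.0, 225.0], [372.0, 228.0], [345.0, 225.0], [354.0, 162.0], [352.0, 164.0], [358.0, 227.0]]
```

View pics/v_d.png

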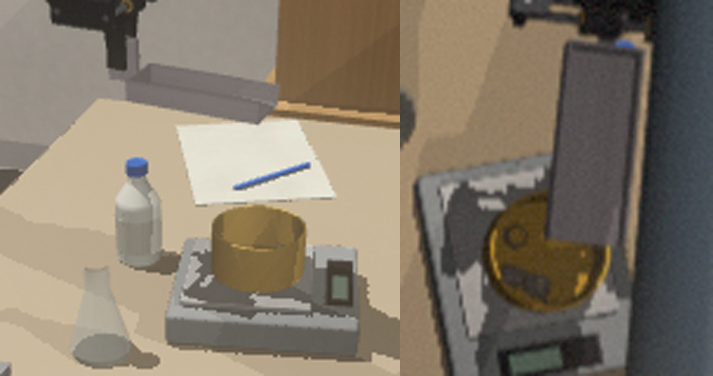

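Request:
carry_out:
  steps:
    - [[-0.24, -0.71, 0, 0, -0.2, 0, -1], [-0.24, -0.71, 0, 0, 0, 0, -1], [-0.24, -0.71, 0, 0, 0, 0, -1], [-0.24, -0.71, 0, 0, 0, 0, -1], [-0.24, -0.71, 0, 0, 0, 0, -1]]

```text
time_s: 23.2
tcp_pos: [0.6554, -0.1203, 0.2996]
tcp_rot: [3.119, -0.212, -0.003]
wrist_force: [0.0, 0.4, -0.4]
finger_gap: 0.0115
```

Request:
carry_out:
  steps:
    - [[-0.24, -0.71, 0, 0, 0, 0, -1], [-0.24, -0.71, 0, 0, 0, 0, -1], [-0.24, -0.71, 0, 0, 0, 0, -1], [-0.24, -0.71, 0, 0, 0, 0, -1], [-0.24, -0.71, 0, 0, 0, 0, -1]]

```text
time_s: 23.7
tcp_pos: [0.6271, 0.0268, 0.2976]
tcp_rot: [3.119, -0.212, -0.003]
wrist_force: [0.5, 0.5, -0.9]
finger_gap: 0.0117
```

Request:
carry_out:
  steps:
    - [[-0.24, -0.71, 0.5, 0, 0, 0, -1], [-0.24, -0.71, 0.5, 0, 0, 0, -1], [-0.24, -0.71, 0.5, 0, 0, 0, -1], [-0.24, -0.71, 0.5, 0, 0, 0, -1], [-0.24, -0.71, 0.5, 0, 0, 0, -1]]

```text
time_s: 24.2
tcp_pos: [0.5986, 0.1723, 0.1949]
tcp_rot: [3.119, -0.213, -0.002]
wrist_force: [0.5, -1.0, -1.9]
finger_gap: 0.0114
```

Request:
carry_out:
  steps:
    - [[0, 0, 0, 0, 0, 0, -1], [0, 0, 0, 0, 0, 0, -1], [0, 0, 0, 0, 0, 0, -1], [0, 0, 0, 0, 0, 0, -1], [0, 0, 0, 0, 0, 0, -1]]

```text
time_s: 24.7
tcp_pos: [0.5998, 0.1704, 0.196]
tcp_rot: [3.119, -0.215, -0.001]
wrist_force: [0.1, 0.2, -1.7]
finger_gap: 0.0115
```

```bash
python3 -c "
from m import *
check('e')
a=cv2.imread('pics/side_e.png')[120:400,140:390]; b=cv2.imread('pics/top_e.png')[200:260,310:385]; 
cv2.imwrite('pics/v_e.png',np.hstack([cv2.resize(a,(375,420)),cv2.resize(b,(420,420)[:1]+(336,)).copy() if 0 else cv2.copyMakeBorder(cv2.resize(b,(420,336)),0,84,0,0,0)]))"
```

```text
t 24.7 spout [0.421 0.194 0.151] tilt 0.0 tcp [0.6   0.17  0.196] gap 0.011513833719070594 q [-0.03, 0.47, -0.44, 1.69, 0.24, 1.05, -2.26] F [ 0.1  0.2 -1.7]
side []
[[316.0, 275.0], [329.0, 254.0], [316.0, 285.0], [238.0, 250.0], [239.0, 260.0], [323.0, 273.0]]
top [([334, 236, 340, 241], 0.51)]
[[177.0, 262.0], [200.0, 265.0], [179.0, 262.0], [186.0, 203.0], [188.0, 204.0], [190.0, 263.0]]
```

View pics/v_e.png

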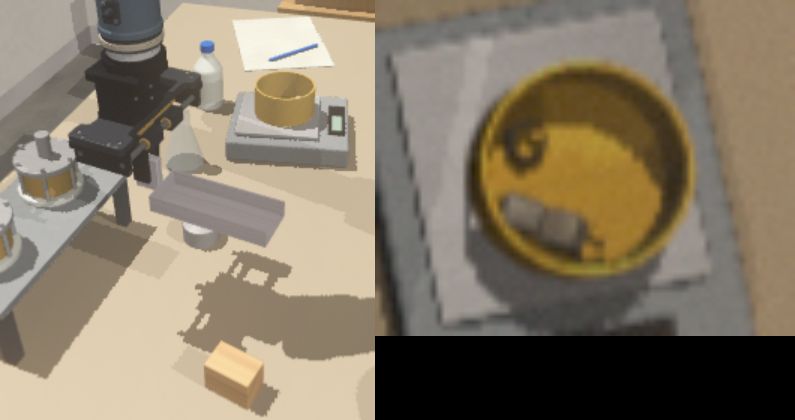

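Request:
carry_out:
  steps:
    - [[0, 0, 0.6, 0, 0, 0, -1], [0, 0, 0.8, 0, 0, 0, -1], [0, 0, 0.8, 0, 0, 0, -1], [0, 0, 0.7, 0, 0, 0, -1], [0, 0, 0.5, 0, 0, 0, -1]]

```text
time_s: 25.4
tcp_pos: [0.5978, 0.169, 0.0574]
tcp_rot: [3.118, -0.212, -0.007]
wrist_force: [0.2, -0.9, -1.6]
finger_gap: 0.0114
```

Request:
carry_out:
  steps:
    - [[0, 0, 0.12, 0, 0, 0, -1], [0, 0, 0.1, 0, 0, 0, -1], [0, 0, 0.08, 0, 0, 0, -1], [0, 0, 0, 0, 0, 0, -1], [0, 0, 0, 0, 0, 0, -1]]

```text
time_s: 25.9
tcp_pos: [0.5992, 0.1696, 0.0484]
tcp_rot: [3.12, -0.212, -0.001]
wrist_force: [-0.4, 0.0, -1.7]
finger_gap: 0.0115
```

Request:
carry_out:
  steps:
    - [[0, 0, 0.03, 0, 0, 0, -1], [0, 0, 0.02, 0, 0, 0, -1], [0, 0, 0, 0, 0, 0, -1], [0, 0, 0, 0, 0, 0, -1], [0, 0, 0, 0, 0, 0, -1]]

```text
time_s: 26.4
tcp_pos: [0.5994, 0.1696, 0.0471]
tcp_rot: [3.12, -0.212, -0.001]
wrist_force: [-1.1, -1.4, 6.5]
finger_gap: 0.0114
```

Contact with the bench; release and rise.

Request:
carry_out:
  steps:
    - [[0, 0, 0, 0, 0, 0, -0.5], [0, 0, 0, 0, 0, 0, 0], [0, 0, 0, 0, 0, 0, 0.2], [0, 0, 0, 0, 0, 0, 0.2], [0, 0, 0, 0, 0, 0, 0.2]]

```text
time_s: 26.9
tcp_pos: [0.5985, 0.1694, 0.0452]
tcp_rot: [3.119, -0.212, -0.004]
wrist_force: [-0.2, -0.1, 0.5]
finger_gap: 0.044
```

Request:
carry_out:
  steps:
    - [[0, 0, 0, 0, 0, 0, 0.2], [0, 0, -0.2, 0, 0, 0, 0.2], [0, 0, -0.5, 0, 0, 0, 0.2], [0, 0, -0.8, 0, 0, 0, 0.2], [0, 0, -0.8, 0, 0, 0, 0.2]]

```text
time_s: 27.4
tcp_pos: [0.5986, 0.1708, 0.1385]
tcp_rot: [3.119, -0.212, -0.005]
wrist_force: [0.7, 0.7, 0.0]
finger_gap: 0.0519
```

Request:
carry_out:
  steps:
    - [[-0.3, 0, -0.8, 0, 0, 0, 0.2], [-0.7, 0, -0.8, 0, 0, 0, 0.2], [-0.8, 0, 0, 0, 0, 0, 0.2], [-0.5, 0, 0, 0, 0, 0, 0.2], [0, 0, 0, 0, 0, 0, 0.2]]

```text
time_s: 27.9
tcp_pos: [0.5054, 0.1851, 0.2026]
tcp_rot: [3.119, -0.207, -0.003]
wrist_force: [0.5, 0.8, 0.5]
finger_gap: 0.0522
```

```bash
python3 - <<'E'
from h import *
s=arm.observe(); c=vision.read_camera('wrist'); t=vision.read_camera('top'); d=vision.read_camera('side')
P=lambda r:(np.round(np.array(r['rect'])*[560,420,560,420]).astype(int).tolist(),round(r['confidence'],2))
for n,k in(('pan','wrist'),('cell','top'),('weight','top'),('block','top'),('flask','top'),('bottle','top'),('block','side'),('weight','side')): print(n,k,[P(r) for r in models.spot_in(n,k)[:2]])
M=R.from_euler('z',-.135).as_matrix(); q=np.array([[111,0,62],[75,31,24],[75,-31,24],[-85,31,24],[-85,-31,24]])/1000-[.095,0,0]
print(np.round(proj(q@M.T+[.5994,.1696,0],c,s)).tolist(), s['tcp_pos'])
a=cv2.resize(c['color'],(400,300)); b=cv2.resize(d['color'][150:420,120:390],(300,300)); cv2.imwrite('pics/f.png',np.hstack([a,b])[:,:,::-1])
E
```

```text
pan wrist [([238, 67, 310, 273], 0.87)]
cell top [([324, 211, 368, 247], 0.91), ([194, 201, 217, 263], 0.59)]
weight top [([230, 207, 252, 225], 0.68), ([353, 164, 377, 189], 0.15)]
block top []
flask top [([283, 178, 304, 198], 0.75)]
bottle top [([353, 159, 376, 188], 0.56)]
block side [([276, 351, 315, 392], 0.88), ([233, 277, 326, 341], 0.67)]
weight side [([260, 261, 287, 286], 0.81)]
[[274.0, 67.0], [238.0, 118.0], [308.0, 118.0], [242.0, 284.0], [304.0, 284.0]] [0.50536041 0.18509357 0.20260342]
```

View pics/f.png

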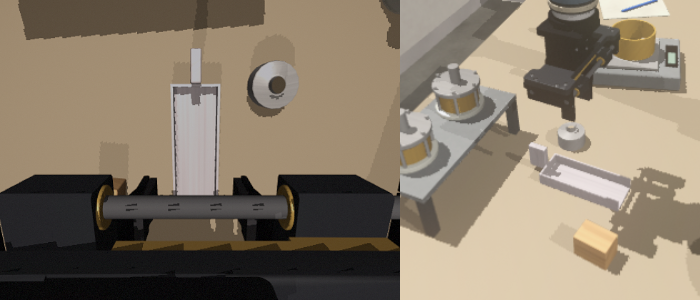

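Pan flat, empty and released; everything else in place. I'm handing in.

```bash
python3 -c "
from plant import workorder
print(workorder.hand_in())"
```

```text
the job is handed in; nothing more can be done
None
```

The job is done and handed in at about 28 s of the 72 s allowed; the hand-in reports no verdict.

- **Drawing out:** I gripped the pan across its channel and slid it about 115 mm out and a little sideways, away from the block. I let go with the handle about 75 mm in front of the shelf edge and all four stones still in it.
- **Pouring:** I took it by the handle and carried it tipped about 5° back. I tipped it to about 42° with the spout about 22 mm from the cell's centre and 20–30 mm above the rim.
- **Setting down:** The empty pan went back flat on the open bench, with its handle about 90 mm in front of the shelf edge.

**Last checks:**
- **Pan:** The last pictures show it empty and level, within a couple of pixels of where I expected it. The gripper was clear and the wrist force was near zero.
- **Cell and bystanders:** The cell, weight, flask and bottle, and the block in the side view, showed at their starting pixels within 1–3 px. The network missed the block in the final top view.
- **Stones:** I counted all four in the cell by eye from an enlarged top view. The network found only one of them there, and the fourth is only faintly visible. The empty pan and the lower wrist force fit a full pour.

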